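# Fit the julienne insert into the hand slicer

## Robot

A 7-joint arm with a two-finger parallel gripper is mounted at the origin on a cart in front of the work surface, level with it; the furniture and walls round the work are solid. World frame = base frame: x ahead of the robot, y to its left, z up, the work surface at z = 0. Lengths are in mm, angles in rad, forces in N, time in s.
With the tool pointing down it reaches from about 400 to 875 mm from the base axis. Payload 4.4 kg.
Tool frame: the origin (TCP) lies midway between the tips of the shut fingers; the grasp point (between the pads) lies ctrl.grip_depth behind it (ctrl.grip_depth is the distance from the TCP to the grasp point, in mm); z points along the fingers, y is the line along which they close (so a half turn about z gives the same grasp; the last joint's range is limited). The gripper opens to 85 mm and grips with 20 to 120 N. Pads are 22 mm wide; open, the fingers measure 114 mm over their backs; the gripper's body (76 mm by 85 mm) begins 54 mm behind the grasp point. The pads swing forward as they close: fully open they stand 13 mm farther back than shut.
Start: joints at [-1.347, 0.628, 0.038, 1.517, -0.027, 0.996, -0.02], TCP at [185.72, 622.917, 231.313] pointing down, gripper open.
Joint ranges: [-3.06, 3.06], [-0.37, 2.12], [-1.25, 1.32], [0.18, 2.47], [-1.1, 4.24], [0.23, 1.98], [-2.94, 2.94]. Speed limits (rad/s): [2.57, 2.57, 3.14, 3.14, 3.14, 3.14, 3.14].

## Interface

Orientations are given as [roll, pitch, yaw] about the fixed x, y, z axes, in that order (R = Rz(yaw) Ry(pitch) Rx(roll)).
In Python, from cell import ctrl gives the robot as it stands.
- The arm moves only by the tool carry_out, never from a script. Its argument "deltas" is one flat list of numbers, 7 for each row, row after row: the turn, a rotation vector about the tool's x, y, z in degrees, then the shift along the tool's x, y, z in m, then the closure, from -1 (fully open) to 1 (shut). In form: [wx, wy, wz, dx, dy, dz, claw, wx, wy, wz, dx, dy, dz, claw, ...]. A call has 1 to 12 rows; each row shifts and turns the commanded pose from where the row before left it, along the tool's axes as they then stand; what a row does not reach is not made up. A row lasts 1/8 s, in which the tool goes at most 62.5 mm and 10.7 degrees, less where a joint would pass 70% of its speed; a pose out of reach is approached as far as the arm can. A call with a gripper value outside its range is refused whole. The fingers move at their own pace and stop on an object; the grip force is fixed at half the most. Time passes only in rows, so rows that do not move let the fingers close. It gives the time, the measured TCP pose, the force, the opening and the grip force at its end, in the units of the state.
- ctrl.read_state(): the state, without advancing time (a new reading comes with each control period).
- ctrl.get_image(name): name is "scene" or "side" or "wrist"; returns the picture (384x512x3 uint8, red, green, blue); there is no depth.
- ctrl.calibration(name): a dict with "mtx" (3x3 intrinsics, pixels), "distortion" ([k1, k2, p1, p2, k3] as OpenCV has them; the pictures are not rectified), "R" (3x3) and "t" (3): a world point X has camera coordinates R X + t. Camera axes: x right, y down, z forward; pixel columns grow to the right and rows downward; lengths in mm; the calibration is good to about 2 mm. A picture is of the moment at which its call begins: read the wrist's pose just before it. calibration takes no time and is no camera call; for the wrist camera it gives the pose at the moment of the call.
- ctrl.finish_job(): hands the job in; it is judged then, once.
The state is a dict: "clock": time; "qpos": joint angles; "qd": joint speeds; "tau": joint torques, N m; "eef_pos": TCP position; "tool_rot": TCP orientation; "force": force on the tool from outside, world axes, zero at the start; "torque": the same for the moment, N m; "width": finger opening in mm; "gripper_force": force on a finger pad.
Only numpy, scipy, OpenCV 4.12 (cv2) and the standard library are available. Lean on these libraries where they do the work, as an engineer would, in place of code of your own. Each camera call takes 0.05 s, during which the arm holds its last target. There are 200 camera calls.

## Task

Fit the julienne insert (the one with the row of upright teeth) into the empty bay of the slanting vegetable slicer: hold it steeper than the slicer so that its two lugs go in under the lip at the lower end of the bay, then swing its tail down and press it until the spring catch snaps over it and it lies fully home. Leave the plain insert and everything else on the worktop where they are, and let go of the insert at the end.

Things in the scene. Friction and masses are not known exactly. Their poses are not given: they have to be found in the camera images.
- julienne_insert: White plastic insert lying flat, top up, 62 mm wide over two straight side bars (x -50 to +44, 9 mm wide, 22 mm tall: the grip), 120 g. Told by its row of eight upright steel teeth (to z = 27, x -8 to +2). Origin: centre of the underside; x to the end with two lugs, y across, z up.
- plain_insert: The other insert, to be left alone: same frame, size and axes, no teeth, one blade set slantwise. The two lie about 190 mm apart to the right of the slicer, one farther right than the other; which is which varies.
- julienne_insert_front (a point): Middle of the front bar's lower edge: the insert's (50, 0, 0) mm, the edge it turns about when swung down. The front bar (x 38 to 50) is 7 mm high; above it the side bars end at x = 44. Axes as the insert's.
- julienne_insert_lugs (a point): Point between the tips of the two flat lugs: the insert's (60, 0, 3) mm. The lugs stick out from x = 50 to 60, z = 0 to 6, each 12 mm wide, 40 mm over both. Axes as the insert's.
- julienne_insert_tail (a point): End of the single tail tab: the insert's (-57, 0, 4.5) mm. The tab reaches from x = -50 to -57, z = 0 to 9, 28 mm wide. Axes as the insert's.
- julienne_insert_press (a point): Middle of the solid flat tail deck, the place to press: the insert's (-37, 0, 18) mm. The deck is 46 mm wide, from x = -50 to -26, top at z = 18, between the side bars (top at z = 22). Axes as the insert's.
- slicer: Hand slicer, white plastic and steel sheet, about 340 mm long, 78 mm wide, fixed to the worktop by a suction foot at its lower end and propped on a wire leg at its upper end; its run slopes 26 degrees. Origin on the worktop below the bay's origin; x level, downhill; z up. Its upper end stands 200 mm high. Wall cabinets hang behind, from 0.6 m ahead of the robot, 0.45 m up.
- bay: Empty bay in the run. Its frame is the pose of the julienne insert's frame when fully home (about 2 mm of play in x and y). Origin 88 mm above the worktop; x downhill along the run, 26 degrees below level; y across; z square to the run. Beyond x = -60 and x = +62 the run is 78 mm wide with rails up to z = 26.
- bay_front (a point): The bay's (50, 0, 0) mm: where the insert's front lower edge lies when home. The insert rests at z = 0 on two fixed beams, 60 mm over their outsides (fingers at the insert's sides pass outside them). It goes in turned 11 to 18 degrees about y (tail up, lugs down), this edge on the beams, is slid downhill until the lugs meet the pocket end, then swung down.
- lip_edge (a point): Middle of the lip's lower uphill edge: the bay's (51.2, 0, 9) mm; bay axes. The lip is a fixed bar across the lower end of the bay, from here downhill, underside at z = 9, top at z = 20.5. The pocket under it is 44 mm wide, ends at x = 61.6, and is open below between the beams.
- catch (a joint): Spring catch at the upper end of the bay (rad): 0 = closed, both when free and when snapped over the seated tail tab; the passing tab pushes it uphill to about 0.1 to 0.2 and it snaps back. The insert's weight does not open it; pressing the tail deck square to the run with 8 to 20 N does.
- catch_nose (a point): Middle of the catch's round nose, a grey bar 8 mm thick, 24 mm wide: the bay's (-57.3, 0, 14) mm when closed, underside at z = 10, 1 mm above the seated tab. Beside the tab fixed cheeks 33 mm apart reach z = 10; behind lie a ribbed thumb pad and, past x = -63, the infeed sheet, top at z = 18.
- lemon: Lemon lying behind the two inserts, 78 x 55 x 56 mm; a bystander to be left alone. Origin at the centre of its underside.
- lemon_2: Lemon lying behind the slicer, 72 x 57 x 58 mm; a bystander to be left alone. Origin at the centre of its underside.
- apple_1: Green apple at the front right, 75 mm; a bystander to be left alone. Origin at the centre of its underside.
- kitchen_timer: Round red and white wind-up timer, 65 mm wide, 48 mm tall, behind the slicer's upper end; a bystander to be left alone. Origin at the centre of its underside.
- pepper_mill: Dark wooden pepper mill at the back, 58 mm wide, 170 mm tall; a bystander to be left alone. Origin at the centre of its underside.
- salt_shaker: Glass salt shaker at the back, 44 mm wide, 90 mm tall; a bystander to be left alone. Origin at the centre of its underside.
- mug_grey: Grey mug at the back right, 91 mm tall; a bystander to be left alone. Origin at the centre of its underside.
- tumbler_a: Glass tumbler at the back left, 81 mm wide, 93 mm tall; a bystander to be left alone. Origin at the centre of its underside.

How it is judged:
By the outcome, as a careful person would: the job done as asked, in the order asked, and still so for the second after the job is handed in, with the robot touching nothing.
It also fails if it takes over 61 s, if anything falls off the work surface, if the arm or the gripper's body presses on something with over 40 N, if the wrist force passes 120 N, or if a joint passes its speed limit or range.

## Working session

There is one attempt and no reset: what is moved stays moved. The work goes in short steps, Python scripts to look and compute and a tool call to move; the robot and the scene stay as the last step left them, time stands still between calls to the robot, and variables do not carry over. Pictures are saved under pics/ and viewed, at most 11 in all, crops included, and the job is handed in when it is done.

Besides the shell and the picture viewer there is one more tool, called after "Emit:" by a JSON object that holds its "name" and its "arguments". carry_out: Moves the arm, as the interface text tells. Its arguments: {"type":"object","properties":{"deltas":{"type":"array"}},"required":["deltas"]}

```bash
mkdir -p pics; ls
python3 - <<'E'
from cell import ctrl
import cv2,numpy as np
s=ctrl.read_state();print({k:np.round(v,3).tolist() for k,v in s.items()},ctrl.grip_depth)
for n in ["scene","side","wrist"]:
    im=ctrl.get_image(n);cv2.imwrite(f"pics/{n}0.png",im[:,:,::-1])
    c=ctrl.calibration(n);print(n,{k:np.round(v,3).tolist() for k,v in c.items()})
a=[cv2.resize(cv2.imread(f"pics/{n}0.png"),(800,600),interpolation=cv2.INTER_CUBIC) for n in ["scene","side"]]
cv2.imwrite("pics/sceneL.png",a[0]);cv2.imwrite("pics/sideL.png",a[1])
E
```

```text
pics
{'clock': 0.0, 'qpos': [-1.347, 0.629, 0.038, 1.518, -0.027, 0.996, -0.02], 'qd': [-0.001, 0.001, 0.0, -0.0, 0.001, 0.001, -0.001], 'tau': [-0.001, -56.339, 1.226, -19.345, 0.011, 0.011, 0.0], 'eef_pos': [185.513, 622.274, 230.347], 'tool_rot': [-3.14, 0.0, 2.852], 'force': [-1.113, 0.326, 0.45], 'torque': [0.003, -0.012, 0.013], 'gripper_force': 0.0, 'width': 85.705} 18.700000000000003
scene {'mtx': [[369.604, 0.0, 254.492], [0.0, 369.604, 189.986], [0.0, 0.0, 1.0]], 'distortion': [-0.065, 0.0, 0.0, 0.0, 0.0], 'R': [[0.816, -0.577, -0.002], [-0.379, -0.534, -0.755], [0.435, 0.617, -0.655]], 't': [-512.66, 247.18, 1272.029]}
side {'mtx': [[435.415, 0.0, 253.253], [0.0, 435.415, 189.478], [0.0, 0.0, 1.0]], 'distortion': [0.058, 0.0, 0.0, 0.0, 0.0], 'R': [[-0.982, -0.188, -0.017], [-0.101, 0.602, -0.792], [0.159, -0.776, -0.61]], 't': [521.063, 202.914, 1452.18]}
wrist {'mtx': [[316.752, 0.0, 252.415], [0.0, 316.752, 197.373], [0.0, 0.0, 1.0]], 'distortion': [-0.069, 0.0, 0.0, 0.0, 0.0], 'R': [[0.285, 0.958, -0.001], [0.91, -0.271, 0.314], [0.3, -0.09, -0.95]], 't': [-650.154, -40.993, 379.628]}
```

View pics/sceneL.png

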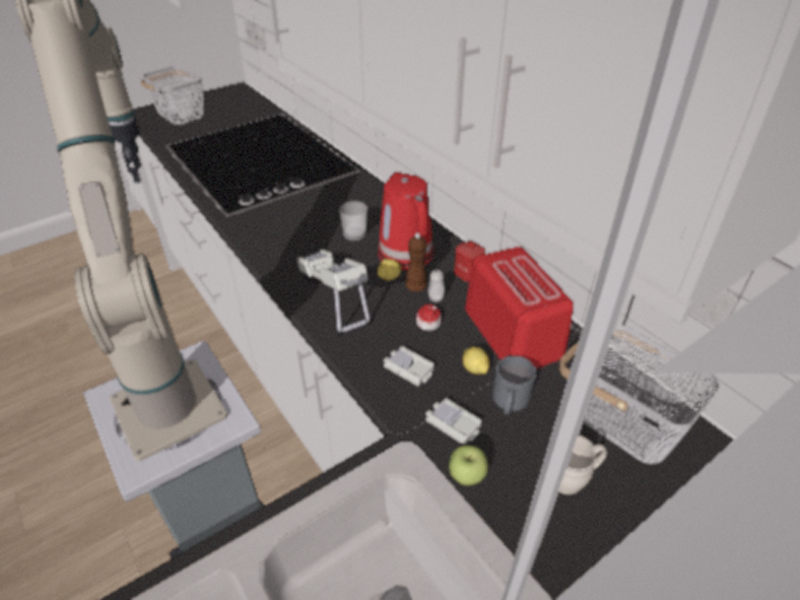

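View pics/sideL.png

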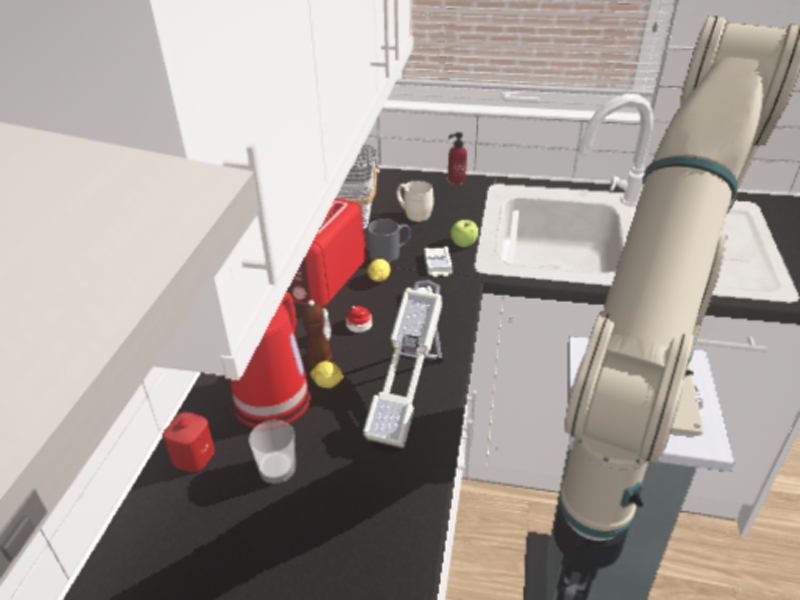

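The scene view shows the slicer at (340,275), sloping down to the left, and the inserts at (408,365) and (453,420). In the side view the slicer runs from (425,290) at its upper end to (390,430) at its lower end, with the bay around (405,375). One insert is at (437,262).

```bash
cat > h.py <<'E'
import numpy as np,cv2
from cell import ctrl
from scipy.spatial.transform import Rotation as Ro
def cal(n):
    c=ctrl.calibration(n);return {k:np.array(v,float) for k,v in c.items()}
def ray(c,uv):
    p=cv2.undistortPoints(np.array(uv,float).reshape(-1,1,2),c["mtx"],c["distortion"]).reshape(-1,2)
    d=np.c_[p,np.ones(len(p))]@c["R"]; return -c["R"].T@c["t"],d/np.linalg.norm(d,axis=1)[:,None]
def onz(c,uv,z):
    o,d=ray(c,uv);z=np.broadcast_to(z,len(d));return o+d*((z-o[2])/d[:,2])[:,None]
def proj(c,X):
    return cv2.projectPoints(np.array(X,float).reshape(-1,1,3),cv2.Rodrigues(c["R"])[0],c["t"],c["mtx"],c["distortion"])[0].reshape(-1,2)
def shot(n,name):
    c=cal(n);im=ctrl.get_image(n)[:,:,::-1].copy();cv2.imwrite("pics/"+name,im);return c,im
def plan(p,R):   # delta to target tcp pose from present commanded/measured pose, in tool axes
    s=ctrl.read_state();R0=Ro.from_euler("xyz",s["tool_rot"])
    return (R0.inv()*R).as_rotvec(degrees=True),R0.inv().apply(np.array(p)-s["eef_pos"])/1000
E
python3 - <<'E'
from h import *
k=512/800
c=cal("scene")
print(onz(c,np.array([[408,365],[453,420],[468,465],[476,360],[428,318]])*k,[10,10,35,28,25]).round())
print("upper/lower slicer scene",onz(c,np.array([[350,272],[316,263]])*k,[195,50]).round())
c=cal("side")
print(onz(c,np.array([[437,262],[418,310],[390,420],[405,380],[325,372]])*k,[10,180,30,88,28]).round())
w=cal("wrist");print(-w["R"].T@w["t"])
s=ctrl.read_state();R0=Ro.from_euler("xyz",s["tool_rot"]).as_matrix();print((w["R"]@R0).round(3),R0.round(3),(R0.T@(-w["R"].T@w["t"]-s["eef_pos"])).round(1))
E
```

```text
[[ 508. -212.   10.]
 [ 493. -396.   10.]
 [ 435. -511.   35.]
 [ 636. -304.   28.]
 [ 635. -123.   25.]]
upper/lower slicer scene [[467. -38. 195.]
 [501. 210.  50.]]
[[ 492. -393.   10.]
 [ 476.   27.  180.]
 [ 504.  198.   30.]
 [ 483.  140.   88.]
 [ 670.   86.   28.]]
[108.67085257 646.25491055 372.88589956]
[[ 0.001  1.    -0.001]
 [-0.95   0.    -0.314]
 [-0.314  0.001  0.95 ]] [[-0.958  0.286 -0.   ]
 [ 0.286  0.958 -0.001]
 [ 0.    -0.002 -1.   ]] [  80.5    0.6 -142.3]
```

Emit:
{"name": "carry_out", "arguments": {"deltas": [0,0,0,-0.0345,-0.0386,-0.0125,-1,0,0,0,-0.0345,-0.0386,-0.0125,-1,0,0,0,-0.0345,-0.0386,-0.0125,-1,0,0,0,-0.0345,-0.0386,-0.0125,-1,0,0,0,-0.0345,-0.0386,-0.0125,-1,0,0,0,-0.0345,-0.0386,-0.0125,-1,0,0,0,-0.0345,-0.0386,-0.0125,-1,0,0,0,-0.0345,-0.0386,-0.0125,-1,0,0,0,-0.0345,-0.0386,-0.0125,-1,0,0,0,-0.0345,-0.0386,-0.0125,-1,0,0,0,-0.0345,-0.0386,-0.0125,-1,0,0,0,-0.0345,-0.0386,-0.0125,-1]}}

```text
clock: 1.65
eef_pos: [450.4, 59.2, 381.7]
tool_rot: [3.141, 0.0, 2.852]
force: [1.0, -0.1, -0.1]
width: 85.5
gripper_force: 0.0
```

Emit:
{"name": "carry_out", "arguments": {"deltas": [0,0,9.2,0,0,0,-1,0,0,9.2,0,0,0,-1,0,0,9.2,0,0,0,-1,0,0,9.2,0,0,0,-1,0,0,9.2,0,0,0,-1,0,0,9.2,0,0,0,-1,0,0,9.2,0,0,0,-1,0,0,9.0,0,0,0,-1,0,0,0,0,0,0,-1,0,0,0,0,0,0,-1]}}

```text
clock: 2.9
eef_pos: [450.0, 60.8, 381.2]
tool_rot: [-3.141, -0.0, 1.573]
force: [0.3, -0.8, 0.1]
width: 85.5
gripper_force: 0.0
```

Run:
```python
from h import *
c,im=shot("wrist","w1.png");s=ctrl.read_state();print(s["clock"],s["eef_pos"],s["tool_rot"],s["qpos"])
np.savez("w1.npz",**c)
cv2.imwrite("pics/w1L.png",cv2.resize(im,(800,600),interpolation=cv2.INTER_CUBIC))
```

```text
2.95 [449.99188131  60.76015764 381.24020893] [-3.14138942e+00 -5.15729035e-05  1.57290038e+00] [-0.58404537  0.20121147  0.47956345  1.80953822 -0.10104773  1.15511863
 -0.06973289]
```

View pics/w1L.png

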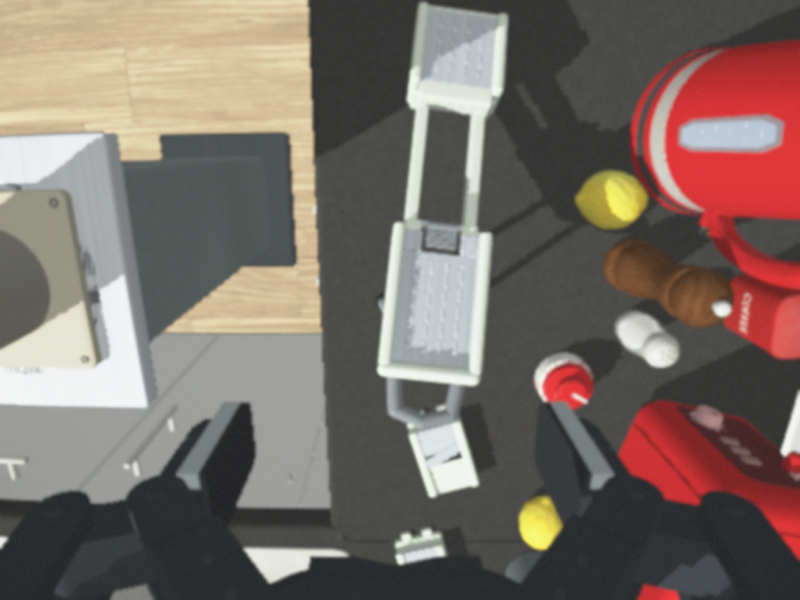

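The wrist view shows the bay between the beams, from about (455,105) at the lip to (440,228) at the catch. The near insert, at (445,455), looks plain with a slanted blade. The far one is at (420,545) with its lugs pointing up in the image, which is +y. Next I'll look at both from closer.

Emit:
{"name": "carry_out", "arguments": {"deltas": [0,0,0,-0.0525,0.007,0,-1,0,0,0,-0.0525,0.007,0,-1,0,0,0,-0.0525,0.007,0,-1,0,0,0,-0.0525,0.007,0,-1,0,0,0,-0.0525,0.007,0.02,-1,0,0,0,-0.0525,0.007,0.03,-1,0,0,0,0,0,0.05,-1,0,0,0,0,0,0.05,-1,0,0,0,0,0,0,-1,0,0,0,0,0,0,-1]}}

```text
clock: 4.2
eef_pos: [493.0, -255.1, 232.9]
tool_rot: [3.139, 0.001, 1.571]
force: [-0.6, -0.1, 0.8]
width: 85.0
gripper_force: 0.0
```

Run:
```python
from h import *
c,im=shot("wrist","w2.png");s=ctrl.read_state();print(s["clock"],s["eef_pos"],s["tool_rot"],s["qpos"])
np.savez("w2.npz",**c)
cv2.imwrite("pics/w2L.png",cv2.resize(im[60:360,100:500],(800,600),interpolation=cv2.INTER_CUBIC))
```

```text
4.25 [ 493.41874189 -255.1983458   233.48232403] [3.13808591e+00 1.76772679e-03 1.57132844e+00] [ 0.07859411  0.53709879  0.53350806  1.79601565 -0.3399658   0.89665222
  0.76498623]
```

View pics/w2L.png

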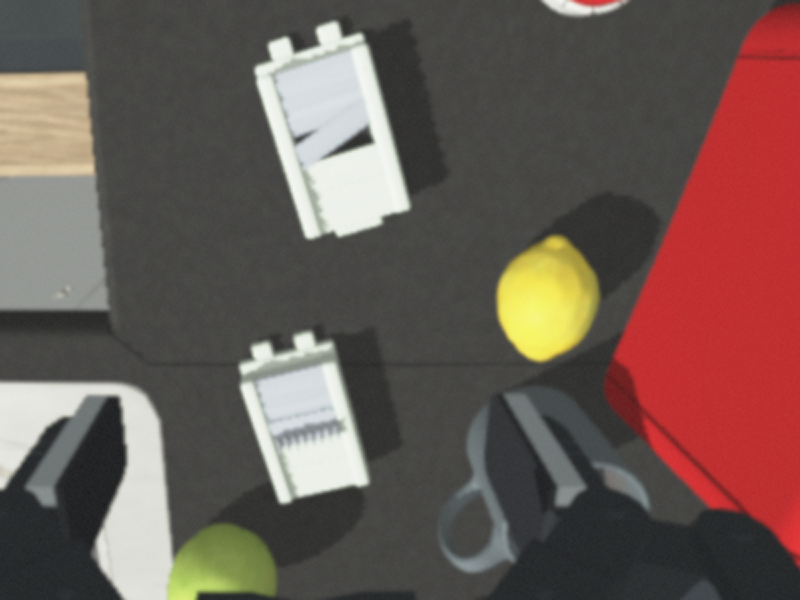

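The insert in the lower part, at (305,420), has the teeth, so it is the julienne insert. Its bars run from (242,383)/(335,362) to (285,502)/(368,485). The upper one, at (335,135), is the plain insert. The lug ends of both point up in the image (+y).

Run:
```python
from h import *
c=dict(np.load("w2.npz"));im=cv2.imread("pics/w2.png")
f=lambda a:np.array(a,float)/2+[100,60]
P=onz(c,f([[285,502],[368,485],[244,383],[337,358]]),22);print(P.round(1))
print("tail w",np.linalg.norm(P[0]-P[1]),"len",np.linalg.norm(P[0]-P[2]),np.linalg.norm(P[1]-P[3]))
# mask bright low-sat
hsv=cv2.cvtColor(im,cv2.COLOR_BGR2HSV);m=((hsv[...,2]>150)&(hsv[...,1]<60)).astype(np.uint8)
n,l,st,ce=cv2.connectedComponentsWithStats(m)
for x,y in [(305,460),(335,190)]:
    u=f([x,y]).astype(int);k=l[u[1],u[0]];print(st[k],ce[k])
    cnt=cv2.findContours((l==k).astype(np.uint8),0,1)[0][0].reshape(-1,2).astype(float)
    W=onz(c,cnt,22)[:,:2].astype(np.float32);r=cv2.minAreaRect(W);print(r)
    # side edges: points along long sides, robust line fit
    ax=np.deg2rad(105 if 0 else 106);
    for it in range(3):
        d=np.array([np.cos(ax),np.sin(ax)]);nn=np.array([d[1],-d[0]])
        ctr=np.array(r[0]);a=(W-ctr)@d;b=(W-ctr)@nn;mid=abs(a)<35
        L=W[mid&(b<np.percentile(b,0)+4)];Rr=W[mid&(b>b.max()-4)]
        vs=[cv2.fitLine(q,cv2.DIST_HUBER,0,.01,.01).ravel() for q in (L,Rr)]
        an=[np.rad2deg(np.arctan2(v[1],v[0]))%180 for v in vs];ax=np.deg2rad(np.mean(an))
    bl,br=np.median((L-ctr)@nn),np.median((Rr-ctr)@nn)
    print("yaw",an,"width",br-bl,"axis pt",ctr+nn*(bl+br)/2,"a range",a.min(),a.max(), "tail xy",ctr+nn*(bl+br)/2+d*a.min())
```

```text
[[ 480.8 -451.5   22. ]
 [ 536.2 -437.9   22. ]
 [ 456.1 -361.6   22. ]
 [ 513.8 -344.4   22. ]]
tail w 57.022670287096624 len 93.22716936287925 96.16927652548766
[ 220  240   64   72 2977] [252.34833725 274.9610346 ]
((494.4512634277344, -398.2373962402344), (62.678619384765625, 96.05778503417969), 15.13626766204834)
yaw [np.float32(105.07443), np.float32(105.062065)] width 61.40040171094506 axis pt [ 494.4711325  -398.23204696] a range -48.0602479882009 48.05673603906962 tail xy [ 506.96533127 -444.6398309 ]
[ 227   71   78  109 5327] [265.4111132 126.1539328]
((508.4464111328125, -209.43479919433594), (62.49871826171875, 113.17451477050781), 17.150310516357422)
yaw [np.float32(107.11206), np.float32(107.08168)] width 61.45829377294558 axis pt [ 508.42147237 -209.44246987] a range -56.59457485366511 56.57542871095393 tail xy [ 525.05960102 -263.53608045]
```

Run:
```python
from h import *
R=Ro.from_euler("xyz",[np.pi,0,np.deg2rad(105.07)])
for p in ([499.2,-415.7,100],[499.2,-415.7,-2]): print([x.round(4) for x in plan(p,R)])
```

```text
[array([  0.1865,   0.1271, -15.0393]), array([-0.1603,  0.0052,  0.1338])]
[array([  0.1865,   0.1271, -15.0393]), array([-0.1601,  0.0049,  0.2358])]
```

Emit:
{"name": "carry_out", "arguments": {"deltas": [0,0,0,-0.04,0.0013,0,-1,0,0,0,-0.04,0.0013,0,-1,0,0,0,-0.04,0.0013,0,-1,0,0,0,-0.04,0.0013,0,-1,0.2,0.1,-7.5,0,0,0.04,-1,0,0,-7.5,0,0,0.045,-1,0,0,0,0,0,0.048,-1,0,0,0,0,0,0,-1,0,0,0,0,0,0,-1]}}

```text
clock: 5.38
eef_pos: [498.5, -415.7, 101.2]
tool_rot: [-3.141, 0.002, 1.833]
force: [0.1, -0.7, 0.2]
width: 85.7
gripper_force: 0.0
```

Run:
```python
from h import *
c,im=shot("wrist","w3.png");np.savez("w3.npz",**c)
R=Ro.from_euler("xyz",[np.pi,0,np.deg2rad(105.07)])
print([x.round(4) for x in plan([499.2,-415.7,-2],R)])
o=np.array([494,-396.4,0]);d=Ro.from_euler("z",105.07,degrees=True)
X=o+d.apply([[44,31,22],[44,-31,22],[-50,31,22],[-50,-31,22],[60,14,6],[60,-14,6],[-20,31,22],[-20,-31,22]])
for u in proj(c,X): cv2.circle(im,tuple(int(v) for v in u.round()),2,(0,0,255),-1)
cv2.imwrite("pics/w3L.png",cv2.resize(im,(800,600),interpolation=cv2.INTER_CUBIC))
```

```text
[array([-0.0125,  0.1324, -0.0556]), array([0.0002, 0.0006, 0.1036])]
```

View pics/w3L.png

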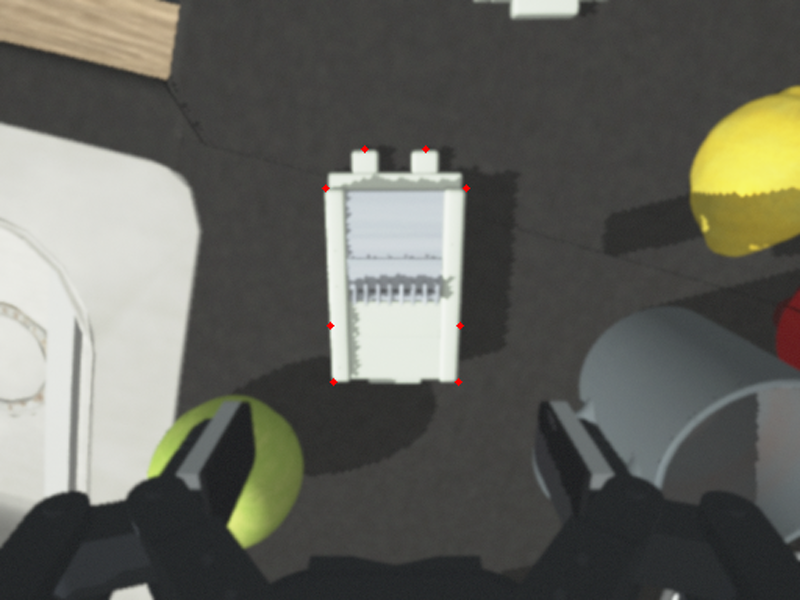

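The projected model corners land on the julienne insert's corners to within 1–2 px. The mug is near the right finger, so I'll check that clearance before going down.

Run:
```python
from h import *
c=dict(np.load("w3.npz"))
P=onz(c,np.array([[538,465],[583,370],[620,320],[236,440],[155,455]])*.64,[0,0,0,40,40])
R=Ro.from_euler("xyz",[np.pi,0,np.deg2rad(105.07)])
print(P.round(),"in tool axes",R.inv().apply(P-[499,-415.7,0]).round())
```

```text
[[ 605. -487.    0.]
 [ 608. -422.    0.]
 [ 616. -390.    0.]
 [ 439. -486.   40.]
 [ 401. -506.   40.]] in tool axes [[ -96.   84.    0.]
 [ -35.  103.    0.]
 [  -6.  119.    0.]
 [ -53.  -76.  -40.]
 [ -62. -118.  -40.]]
```

Emit:
{"name": "carry_out", "arguments": {"deltas": [0,0.1,0,0,0.0006,0.04,-1,0,0,0,0,0,0.035,-1,0,0,0,0,0,0.0285,-1,0,0,0,0,0,0,-1,0,0,0,0,0,0,1,0,0,0,0,0,0,1,0,0,0,0,0,0,1,0,0,0,0,0,0,1,0,0,0,0,0,0,1,0,0,0,0,0,0,1]}}

```text
clock: 6.68
eef_pos: [498.6, -415.3, -2.3]
tool_rot: [-3.141, -0.0, 1.833]
force: [-0.8, 0.9, 7.6]
width: 60.7
gripper_force: 67.1
```

Emit:
{"name": "carry_out", "arguments": {"deltas": [0,0,0,0,0,-0.02,1,0,0,0,0,0,-0.04,1,0,0,0,0,0,-0.05,1,0,0,0,0,0,-0.06,1,0,0,0,0,0,-0.06,1,0,0,0,0,0,-0.06,1,0,0,0,0,0,0,1]}}

```text
clock: 7.55
eef_pos: [499.9, -417.3, 292.4]
tool_rot: [3.137, 0.006, 1.832]
force: [-0.8, 0.2, -0.9]
width: 60.6
gripper_force: 66.3
```

Run:
```python
from h import *
a=cv2.imread("pics/w1.png")[0:170,235:345];b=cv2.imread("pics/side0.png")[170:290,225:300]
a=cv2.resize(a,None,fx=3.5,fy=3.5,interpolation=cv2.INTER_CUBIC);b=cv2.resize(b,None,fx=5,fy=5,interpolation=cv2.INTER_CUBIC)
o=np.zeros((600,800,3),np.uint8);o[:595,:385]=a;o[:600,400:775]=b
cv2.imwrite("pics/bay1.png",o)
```

```text
(no output)
```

View pics/bay1.png

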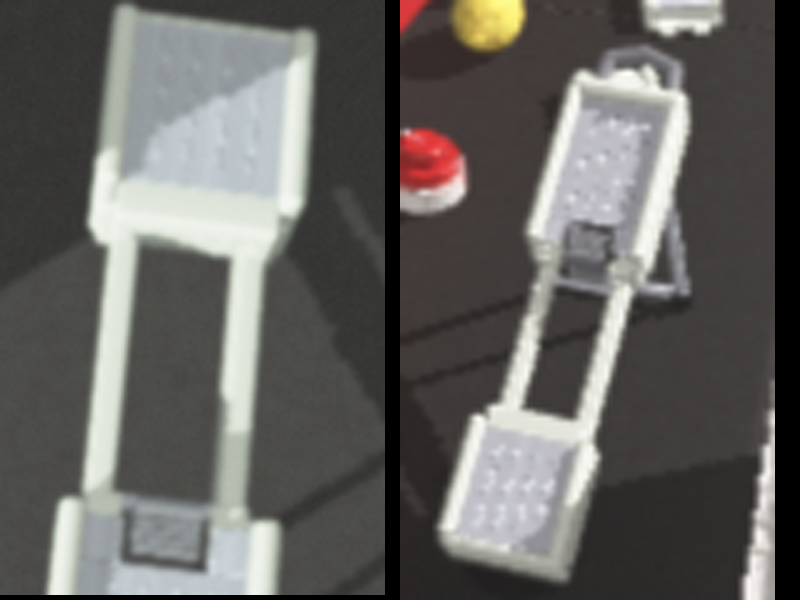

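The left panel (w1) shows the beams' outer edges: left from (107,250) to (83,485), right from (267,250) to (247,510). The lip is at (115–275, 185–245) and the upper rail ends are at (60,497) and (278,520). The right panel (side) shows the beams' outer edges at (537,270)–(503,403) and (630,290)–(598,420). Next I'll extract edges at subpixel level.

```bash
cat > bay.py <<'E'
from h import *
def edges(im,rows,x0,x1,rng):  # subpixel gradient extremum near line x0(at rows[0])..x1
    g=cv2.GaussianBlur(im,(3,3),0.7).astype(float).mean(2);out=[]
    for r in range(rows[0],rows[1]+1):
        xc=x0+(x1-x0)*(r-rows[0])/(rows[1]-rows[0]);a=int(round(xc))-rng
        d=g[r,a+1:a+2*rng+2]-g[r,a-1:a+2*rng];k=np.argmax(abs(d))
        if 0<k<len(d)-1:
            e=abs(d);den=e[k-1]-2*e[k]+e[k+1];out.append([a+k+(0.5*(e[k-1]-e[k+1])/den if den else 0),r])
    return np.array(out)
S=26*np.pi/180
def bayR(yaw): return Ro.from_euler("zy",[0,0]) if 0 else Ro.from_matrix(Ro.from_euler("z",yaw).as_matrix()@Ro.from_euler("y",S).as_matrix())
E
python3 - <<'E'
from bay import *
a=cv2.imread("pics/w1.png");g=a.mean(2)
for r in (78,90,105,120,132): print(r,g[r,254:314].round().astype(int).tolist())
b=cv2.imread("pics/side0.png");h=b.mean(2)
for r in (230,240,248): print(r,h[r,238:278].round().astype(int).tolist())
E
```

```text
78 [76, 77, 75, 75, 74, 74, 73, 73, 74, 82, 119, 184, 224, 229, 228, 225, 223, 218, 196, 146, 99, 77, 74, 74, 75, 75, 75, 75, 74, 75, 77, 76, 77, 76, 75, 75, 76, 76, 74, 72, 73, 72, 74, 75, 74, 88, 134, 196, 226, 230, 229, 226, 225, 222, 213, 178, 129, 88, 76, 73]
90 [75, 76, 77, 77, 76, 75, 75, 78, 90, 132, 195, 227, 230, 227, 225, 222, 215, 188, 134, 90, 77, 74, 77, 75, 77, 76, 76, 76, 76, 75, 76, 76, 77, 78, 77, 75, 74, 76, 75, 76, 76, 74, 74, 75, 89, 135, 196, 227, 232, 230, 227, 225, 224, 215, 183, 134, 90, 76, 75, 74]
105 [73, 75, 75, 77, 78, 80, 83, 115, 179, 224, 230, 228, 226, 225, 221, 204, 159, 106, 80, 76, 75, 77, 76, 77, 76, 75, 76, 74, 75, 74, 73, 73, 75, 74, 75, 76, 77, 73, 74, 76, 76, 77, 81, 103, 154, 208, 231, 235, 230, 227, 225, 223, 214, 179, 125, 85, 75, 74, 75, 77]
120 [76, 78, 77, 76, 78, 95, 146, 205, 227, 229, 228, 226, 224, 216, 186, 130, 86, 77, 76, 75, 76, 77, 77, 76, 76, 76, 76, 77, 76, 76, 76, 75, 76, 74, 75, 75, 74, 74, 77, 75, 75, 77, 85, 106, 133, 161, 194, 217, 225, 225, 222, 209, 172, 118, 81, 76, 75, 76, 76, 75]
132 [75, 76, 76, 79, 107, 172, 222, 230, 228, 228, 226, 224, 213, 173, 119, 82, 73, 73, 75, 74, 77, 77, 76, 76, 77, 77, 76, 76, 75, 75, 75, 75, 73, 74, 74, 77, 73, 75, 75, 76, 78, 85, 106, 133, 154, 173, 181, 182, 184, 181, 171, 146, 107, 82, 75, 76, 75, 76, 74, 77]
230 [60, 61, 61, 60, 58, 57, 54, 46, 45, 45, 45, 49, 88, 149, 171, 165, 133, 83, 63, 61, 60, 61, 60, 60, 59, 60, 59, 66, 133, 218, 227, 228, 207, 85, 48, 51, 59, 61, 59, 53]
240 [60, 60, 61, 61, 59, 59, 58, 55, 51, 101, 181, 221, 230, 229, 129, 65, 58, 58, 59, 61, 62, 62, 63, 61, 66, 111, 188, 222, 230, 230, 131, 68, 61, 62, 62, 63, 62, 62, 62, 61]
248 [59, 60, 59, 61, 60, 61, 70, 138, 217, 226, 229, 212, 113, 64, 61, 61, 60, 60, 60, 60, 60, 61, 70, 135, 215, 225, 229, 215, 114, 65, 60, 62, 62, 62, 61, 61, 61, 61, 61, 62]
```

```bash
cat >> bay.py <<'E'
def vedges(im,cols,y0,y1,rng): 
    e=edges(im.transpose(1,0,2),cols,y0,y1,rng);return e[:,::-1]
E
python3 - <<'E'
from bay import *
from scipy.optimize import least_squares
a=cv2.imread("pics/w1.png");b=cv2.imread("pics/side0.png");cw=dict(np.load("w1.npz"));cs=cal("side")
E={"wL":(cw,edges(a,(78,132),264.7,258.7,3),"y",30,0),"wR":(cw,edges(a,(78,132),309.5,305.6,3),"y",-30,0),
"wLip":(cw,vedges(a,(277,296),67,70,4),"x",51.2,9),
"sR":(cs,edges(b,(232,248),250,245.1,2),"y",-30,0),"sL":(cs,edges(b,(232,248),270.5,266,2),"y",30,0),
"sLip":(cs,vedges(b,(252,260),251.5,254,3),"x",51.2,20.5)}
def baypts(p,c,uv,z):
    Rm=bayR(p[0]).as_matrix();o,d=ray(c,uv);o=Rm.T@(o-[p[1],p[2],88]);d=d@Rm
    return o+d*((z-o[2])/d[:,2])[:,None]
def res(p,keys):
    return np.concatenate([(baypts(p,E[k][0],E[k][1],E[k][4])[:,"xy".index(E[k][2])]-E[k][3])/np.sqrt(len(E[k][1])) for k in keys])
for keys in (["wL","wR","wLip"],["wR","wLip"],["sR","sL","sLip"],["sR","sLip"],list(E)):
    r=least_squares(res,[1.55,485,140],args=(keys,),loss="huber",f_scale=.3)
    print(keys,np.rad2deg(r.x[0]).round(2),r.x[1:].round(1),{k:np.median(baypts(r.x,E[k][0],E[k][1],E[k][4])[:,"xy".index(E[k][2])]).round(1) for k in E})
p=r.x;f=lambda q:np.array(q)/3.5+[235,0]
print("rail ends (-60,±39)",baypts(p,cw,f([[58,499],[280,521]]),26).round(1))
for k in E: print(k,len(E[k][1]),E[k][1][[0,len(E[k][1])//2,-1]].round(1).tolist())
E
```

```text
['wL', 'wR', 'wLip'] 7282.58 [492.9 123.7] {'wL': np.float64(30.6), 'wR': np.float64(-30.6), 'wLip': np.float64(50.7), 'sR': np.float64(-29.7), 'sL': np.float64(34.3), 'sLip': np.float64(50.3)}
['wR', 'wLip'] 1882.14 [493.4 123.5] {'wL': np.float64(31.2), 'wR': np.float64(-30.0), 'wLip': np.float64(50.8), 'sR': np.float64(-29.1), 'sL': np.float64(34.8), 'sLip': np.float64(50.3)}
['sR', 'sL', 'sLip'] 80.33 [490.4 122.3] {'wL': np.float64(28.4), 'wR': np.float64(-32.7), 'wLip': np.float64(52.6), 'sR': np.float64(-31.9), 'sL': np.float64(31.8), 'sLip': np.float64(51.3)}
['sR', 'sLip'] 1884.07 [492.7 122.6] {'wL': np.float64(30.5), 'wR': np.float64(-30.9), 'wLip': np.float64(52.0), 'sR': np.float64(-30.0), 'sL': np.float64(34.2), 'sLip': np.float64(51.3)}
['wL', 'wR', 'wLip', 'sR', 'sL', 'sLip'] 82.77 [492.3 123.1] {'wL': np.float64(30.2), 'wR': np.float64(-31.1), 'wLip': np.float64(51.5), 'sR': np.float64(-30.2), 'sL': np.float64(33.8), 'sLip': np.float64(50.8)}
rail ends (-60,±39) [[-60.7  37.9  26. ]
 [-58.  -40.3  26. ]]
wL 55 [[264.5, 78.0], [261.7, 105.0], [258.8, 132.0]]
wR 55 [[309.6, 78.0], [307.6, 105.0], [305.4, 132.0]]
wLip 20 [[277.0, 66.8], [287.0, 69.9], [296.0, 72.6]]
sR 17 [[249.8, 232.0], [247.5, 240.0], [245.1, 248.0]]
sL 17 [[270.0, 232.0], [267.9, 240.0], [265.7, 248.0]]
sLip 9 [[252.0, 252.0], [256.0, 252.9], [260.0, 253.3]]
```

```bash
cat >> bay.py <<'E'
YAW=np.deg2rad(82.5);O=np.array([492.8,123.4,88.]);G=np.array([-19.4,0,-2.3])
def tgt(xf,zf,th,yf=0):  # front edge at bay (xf,yf,zf), turned th deg
    Rb=bayR(YAW);Ri=Rb*Ro.from_euler("y",th,degrees=True)
    p=O+Rb.apply([xf,yf,zf])+Ri.apply(G-[50,0,0]);return p,Ri*Ro.from_euler("x",np.pi)
def go(*a,**k):
    p,R=tgt(*a,**k);w,d=plan(p,R);print(a,"tcp",p.round(1),"turn",w.round(2),"shift(mm)",(d*1000).round(1))
def where():  # present front edge in bay coords and angles
    s=ctrl.read_state();Rb=bayR(YAW);Ri=Ro.from_euler("xyz",s["tool_rot"])*Ro.from_euler("x",np.pi).inv()
    pe=s["eef_pos"]+Ri.apply(np.array([50,0,0])-G);r=Rb.inv()*Ri
    print(round(s["clock"],2),"front",Rb.inv().apply(pe-O).round(1),"rot y,x,z",r.as_euler("yxz",degrees=True).round(1),"F bay",Rb.inv().apply(s["force"]).round(1),"w",round(s["width"],1))
E
python3 - <<'E'
from bay import *
where();go(34,60,13);go(38,12,13)
s=ctrl.read_state();p,R=tgt(34,60,13);print(Ro.from_euler("xyz",s["tool_rot"]).inv().apply([p[0]-s["eef_pos"][0],p[1]-s["eef_pos"][1],290-s["eef_pos"][2]]))
E
```

```text
7.55 front [-513.7  -51.   -21.1] rot y,x,z [-23.9  -9.9  20.3] F bay [ 0.5  0.8 -0.7] w 60.6
(34, 60, 13) tcp [493.  124.9 168.9] turn [  7.94 -38.18  21.48] shift(mm) [526.3 132.9 120.8]
(38, 12, 13) tcp [490.7 107.6 124. ] turn [  7.94 -38.18  21.48] shift(mm) [510.5 126.  165.7]
[ 5.25533081e+02  1.33382606e+02 -3.33502296e-01]
```

Emit:
{"name": "carry_out", "arguments": {"deltas": [0,0,0,0.0526,0.0133,0,1,0,0,0,0.0526,0.0133,0,1,0,0,0,0.0526,0.0133,0,1,0,0,0,0.0526,0.0133,0,1,0,0,0,0.0526,0.0133,0,1,0,0,0,0.0526,0.0133,0,1,0,0,0,0.0526,0.0133,0,1,0,0,0,0.0526,0.0133,0,1,0,0,0,0.0526,0.0133,0,1,0,0,0,0.0526,0.0133,0,1]}}

```text
clock: 8.8
eef_pos: [489.5, 129.3, 286.6]
tool_rot: [-3.138, -0.004, 1.832]
force: [0.3, 0.6, -0.6]
width: 60.6
gripper_force: 66.1
```

Emit:
{"name": "carry_out", "arguments": {"deltas": [0,0,7.5,0,0,0,1,0,0,7.5,0,0,0,1,0,0,7.6,0,0,0,1,0,-6.5,0,0,0,0,1,0,-6.5,0,0,0,0,1,0,-6.5,0,0,0,0,1,0,-6.5,0,0,0,0,1,0,-6.5,0,0,0,0,1,0,-6.5,0,0,0,0,1,0,0,0,0,0,0,1,0,0,0,0,0,0,1]}}

```text
clock: 10.18
eef_pos: [490.4, 126.9, 287.0]
tool_rot: [-3.136, 0.677, 1.44]
force: [-0.2, -0.2, -0.5]
width: 60.7
gripper_force: 66.1
```

Run:
```python
from bay import *
where();go(34,60,13);go(36,15,13);print(ctrl.read_state()["qpos"].round(2) if hasattr(ctrl.read_state()["qpos"],"round") else ctrl.read_state()["qpos"])
```

```text
10.18 front [-16.3   2.8 167.1] rot y,x,z [12.8  0.3 -0.1] F bay [ 0.1  0.2 -0.5] w 60.7
(34, 60, 13) tcp [493.  124.9 168.9] turn [-0.31 -0.22  0.  ] shift(mm) [72.7  3.3 93.1]
(36, 15, 13) tcp [490.7 107.1 127.6] turn [-0.31 -0.22  0.  ] shift(mm) [ 84.6   3.6 136.5]
[-1.04  0.71  0.71  1.63  0.14  1.3  -0.57]
```

Emit:
{"name": "carry_out", "arguments": {"deltas": [-0.3,-0.2,0,0.0242,0.0011,0.031,1,0,0,0,0.0242,0.0011,0.031,1,0,0,0,0.0242,0.0011,0.031,1,0,0,0,0.006,0,0.022,1,0,0,0,0.006,0,0.021,1,0,0,0,0,0,0,1,0,0,0,0,0,0,1]}}

```text
clock: 11.05
eef_pos: [491.9, 107.7, 128.9]
tool_rot: [3.14, 0.68, 1.439]
force: [0.9, -0.2, -0.6]
width: 61.0
gripper_force: 66.2
```

Run:
```python
from bay import *
where();go(36,15,13);go(38,1,13)
c,a=shot("side","s2.png");c2,b=shot("scene","c2.png");cw,w=shot("wrist","w4.png");where()
np.savez("w4.npz",**cw)
Rb=bayR(YAW)
u=proj(cw,O+Rb.apply([[51.2,0,9],[51.2,30,20.5],[51.2,-30,20.5]]));print(u)
o=np.zeros((600,800,3),np.uint8)
o[:600,:400]=cv2.resize(a[150:300,205:305],(400,600),interpolation=cv2.INTER_CUBIC)
o[:300,400:800]=cv2.resize(w,(400,300))
o[300:,400:800]=cv2.resize(b[135:225,165:285],(400,300),interpolation=cv2.INTER_CUBIC)
cv2.imwrite("pics/m1.png",o)
```

```text
11.05 front [36.1 -1.2 16.6] rot y,x,z [12.9 -0.1 -0. ] F bay [ 0.2 -0.9 -0.6] w 61.0
(36, 15, 13) tcp [490.7 107.1 127.6] turn [ 0.08 -0.07 -0.03] shift(mm) [ 0.2 -1.2  1.5]
(38, 1, 13) tcp [490.1 102.8 114.1] turn [ 0.08 -0.07 -0.03] shift(mm) [ 5.3 -1.2 14.7]
11.2 front [36.8 -0.9 16.5] rot y,x,z [12.9 -0.1  0.1] F bay [-0.  -0.1 -1.1] w 60.7
[[249.67303728  83.83521898]
 [175.16975529  90.10813533]
 [323.88104137  90.05192367]]
```

View pics/m1.png

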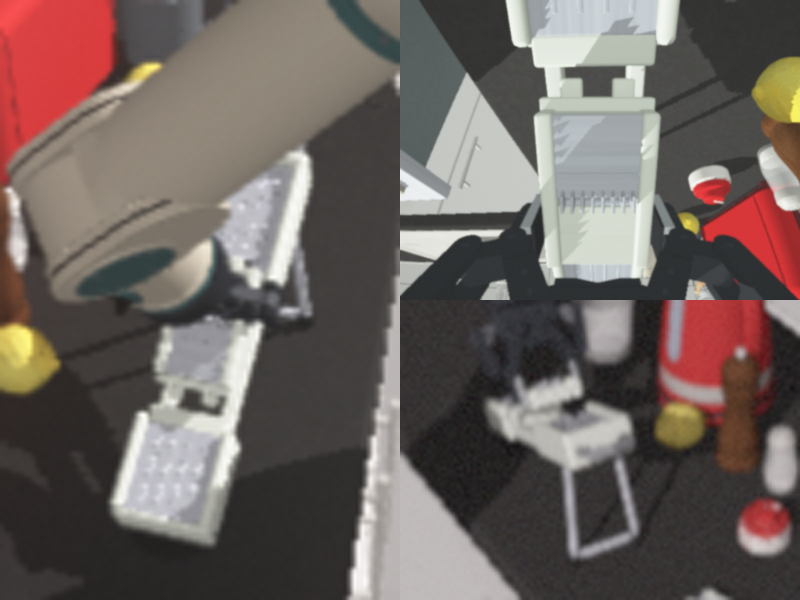

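The side and wrist views show the insert above the bay, with its lugs at (571,88) and (623,88) just uphill of the lip and between the beams at (553,78) and (635,78). Next I'll measure the lateral alignment in the wrist picture.

Run:
```python
from bay import *
im=cv2.imread("pics/w4.png");g=cv2.GaussianBlur(im,(3,3),0).mean(2);c=dict(np.load("w4.npz"))
for r in (90,94,98,106,110,114): print(r,g[r,178:322:1].round().astype(int).tolist())
Rb=bayR(YAW).as_matrix()
```

```text
90 [74, 74, 74, 74, 76, 87, 120, 171, 214, 232, 234, 233, 232, 231, 230, 230, 230, 229, 229, 229, 228, 228, 228, 226, 224, 218, 205, 185, 165, 151, 142, 133, 119, 100, 85, 78, 76, 76, 76, 76, 75, 75, 75, 75, 74, 74, 74, 74, 74, 75, 75, 75, 75, 75, 76, 77, 77, 77, 76, 76, 76, 75, 75, 76, 76, 76, 76, 76, 76, 76, 76, 77, 77, 77, 77, 77, 77, 77, 76, 75, 75, 75, 74, 74, 74, 74, 75, 75, 75, 76, 76, 76, 77, 77, 77, 77, 77, 77, 78, 77, 77, 77, 76, 75, 74, 73, 73, 73, 76, 92, 132, 183, 220, 235, 240, 241, 240, 238, 234, 232, 232, 231, 230, 230, 230, 229, 229, 228, 227, 224, 217, 209, 203, 195, 176, 143, 108, 85, 76, 74, 74, 75, 76, 76]
94 [74, 74, 74, 74, 74, 79, 100, 147, 198, 228, 235, 234, 232, 231, 231, 230, 230, 230, 229, 229, 228, 228, 228, 227, 226, 222, 211, 193, 171, 155, 145, 138, 126, 106, 88, 78, 76, 75, 75, 75, 75, 75, 75, 76, 76, 76, 76, 77, 77, 77, 76, 75, 75, 74, 75, 75, 75, 74, 74, 74, 74, 73, 74, 73, 73, 74, 75, 76, 76, 76, 76, 76, 76, 76, 77, 77, 77, 78, 78, 77, 76, 75, 75, 75, 76, 77, 76, 76, 76, 77, 76, 75, 75, 76, 75, 76, 77, 77, 77, 76, 76, 76, 75, 74, 73, 73, 73, 73, 7
[... 2120 characters left out ...]
, 76, 77, 77, 77, 77, 77, 76]
114 [77, 77, 77, 78, 77, 77, 77, 79, 96, 137, 189, 223, 234, 234, 233, 232, 231, 230, 230, 230, 229, 229, 228, 228, 226, 221, 210, 196, 190, 191, 193, 194, 195, 195, 195, 194, 194, 194, 195, 195, 195, 195, 195, 195, 195, 195, 195, 195, 196, 196, 195, 193, 188, 179, 165, 139, 109, 86, 78, 76, 76, 76, 76, 76, 76, 76, 76, 77, 77, 77, 77, 77, 78, 77, 77, 76, 77, 77, 77, 76, 75, 75, 75, 74, 74, 74, 74, 75, 75, 76, 76, 81, 96, 123, 154, 175, 186, 192, 195, 195, 195, 195, 196, 196, 196, 196, 196, 195, 195, 195, 195, 195, 195, 195, 195, 195, 195, 195, 193, 191, 189, 194, 207, 221, 227, 229, 228, 228, 228, 227, 224, 215, 192, 156, 116, 90, 79, 77, 77, 77, 76, 76, 77, 77]
```

The beam centre is at column 249.0 and the lug centre at 252.2, so the insert must shift 1.6 mm along tool −y. The yaw is good. I'll lower it onto the beams.

Emit:
{"name": "carry_out", "arguments": {"deltas": [0,0,0,0.001,-0.0016,0.003,1,0,0,0,0.001,0,0.003,1,0,0,0,0.0005,0,0.002,1,0,0,0,0.0005,0,0.002,1,0,0,0,0.0003,0,0.001,1,0,0,0,0.0003,0,0.001,1,0,0,0,0,0,0,1]}}

```text
clock: 12.08
eef_pos: [489.0, 103.3, 116.4]
tool_rot: [-3.141, 0.682, 1.442]
force: [-0.1, 1.4, 3.6]
width: 60.6
gripper_force: 66.8
```

```bash
python3 -c "
from bay import *
where();go(38,1,13)"
```

```text
12.07 front [37.3  1.3  3.1] rot y,x,z [13.1 -0.   0.1] F bay [-0.3  0.3  3.9] w 60.6
(38, 1, 13) tcp [490.1 102.8 114.1] turn [0.04 0.06 0.08] shift(mm) [1.2 1.2 1.9]
```

```bash
cat >> bay.py <<'E'
def cols(im,r):
    g=cv2.GaussianBlur(im,(3,3),0).mean(2)[r-1:r+2].mean(0);d=np.gradient(g)
    k=[i for i in range(150,350) if abs(d[i])>10 and abs(d[i])>=abs(d[i-1]) and abs(d[i])>abs(d[i+1])]
    return [(i,int(d[i])) for i in k]
E
python3 - <<'E'
from bay import *
c,im=shot("wrist","w5.png");where()
for r in range(86,124,4): print(r,cols(im,r))
g=im.mean(2);print([int(v) for v in g[60:130,220]]);print([int(v) for v in g[60:130,252]])
E
```

```text
12.12 front [37.3  1.3  3.1] rot y,x,z [13.1 -0.   0.1] F bay [0.8 0.9 3.2] w 60.9
86 [(169, 50), (319, -11), (340, -26)]
90 [(169, 48), (316, -15), (339, -21)]
94 [(171, 34), (296, 13), (324, -18)]
98 [(185, 44), (203, -11), (213, -13), (296, 28), (299, -11), (324, -29)]
102 [(185, 49), (233, -24), (272, 23), (324, -27)]
106 [(185, 45), (233, -28), (271, 28), (323, -27)]
110 [(186, 49), (202, -11), (233, -27), (271, 28), (323, -28)]
114 [(186, 46), (233, -27), (271, 27), (322, -26)]
118 [(187, 49), (205, -12), (233, -27), (271, 27), (322, -28)]
122 [(187, 43), (205, -12), (233, -23), (271, 22), (322, -25)]
[225, 224, 225, 225, 225, 226, 225, 226, 226, 226, 226, 226, 226, 226, 227, 227, 227, 227, 226, 227, 227, 228, 227, 228, 228, 228, 228, 228, 228, 229, 230, 233, 235, 233, 214, 147, 88, 75, 82, 108, 144, 173, 187, 192, 194, 195, 193, 193, 193, 193, 191, 192, 191, 192, 190, 190, 191, 191, 190, 190, 189, 188, 188, 187, 183, 179, 184, 188, 192, 191]
[224, 225, 225, 225, 225, 224, 225, 226, 225, 226, 225, 226, 225, 226, 227, 227, 227, 227, 227, 227, 227, 227, 227, 227, 228, 228, 228, 228, 229, 229, 231, 234, 235, 226, 187, 125, 83, 74, 72, 74, 73, 74, 73, 74, 73, 75, 74, 74, 75, 76, 75, 75, 75, 72, 76, 74, 73, 74, 73, 75, 74, 75, 78, 103, 141, 167, 183, 188, 191, 190]
```

Emit:
{"name": "carry_out", "arguments": {"deltas": [0,0,0,0,0.0011,0,1,0,0,0,0.002,0,-0.0005,1,0,0,0,0.002,0,-0.0004,1,0,0,0,0.002,0,-0.0005,1,0,0,0,0.002,0,-0.0004,1,0,0,0,0,0,0,1]}}

```text
clock: 12.88
eef_pos: [491.0, 110.6, 112.2]
tool_rot: [-3.141, 0.681, 1.442]
force: [-0.0, 0.0, -1.0]
width: 61.1
gripper_force: 66.2
```

Run:
```python
from bay import *
c,im=shot("wrist","w6.png");where()
for r in range(94,126,4): print(r,cols(im,r))
g=im.mean(2)[60:130];print([int(v) for v in g[20:,220]]);print([int(v) for v in g[20:,252]])
```

```text
12.93 front [45.7  0.2  2.7] rot y,x,z [13.1 -0.   0.1] F bay [ 0.9  0.  -0.1] w 60.4
94 [(166, 48), (313, -10), (336, -28)]
98 [(167, 50), (335, -26)]
102 [(167, 47), (299, -10), (335, -27)]
106 [(168, 49), (297, -11), (334, -25)]
110 [(168, 47), (293, -11), (334, -27)]
114 [(169, 45), (290, -15), (333, -21)]
118 [(171, 24), (184, 15), (225, 10), (233, -15), (271, 16), (320, -19)]
122 [(184, 39), (204, -11), (233, -22), (271, 21), (319, -23)]
[214, 219, 221, 222, 221, 222, 222, 223, 222, 222, 222, 223, 223, 223, 223, 223, 223, 223, 224, 224, 225, 224, 224, 223, 225, 225, 225, 225, 225, 226, 226, 226, 227, 225, 220, 198, 170, 163, 173, 183, 185, 184, 184, 181, 176, 174, 180, 184, 186, 186]
[217, 221, 222, 221, 221, 221, 222, 221, 223, 222, 222, 222, 223, 223, 223, 223, 223, 224, 223, 224, 223, 224, 225, 224, 224, 224, 225, 224, 225, 225, 226, 226, 227, 227, 229, 231, 227, 196, 135, 88, 76, 73, 82, 108, 139, 166, 180, 183, 187, 186]
```

Emit:
{"name": "carry_out", "arguments": {"deltas": [0,0,0,0.0003,0,0.001,1,0,0,0,0.0002,0,0.001,1,0,0,0,0,0,0,1]}}

```text
clock: 13.3
eef_pos: [490.7, 109.4, 110.5]
tool_rot: [-3.141, 0.682, 1.442]
force: [-0.4, 1.1, -1.6]
width: 60.6
gripper_force: 66.2
```

```bash
python3 -c "
from bay import *
where()"
```

```text
13.3 front [45.6  0.3  0.6] rot y,x,z [13.1 -0.   0.1] F bay [ 1.6  0.5 -1. ] w 60.6
```

Emit:
{"name": "carry_out", "arguments": {"deltas": [0,0,0,0.0002,0,0.001,1,0,0,0,0,0,0,1]}}

```text
clock: 13.55
eef_pos: [490.7, 109.1, 109.9]
tool_rot: [-3.141, 0.682, 1.442]
force: [-1.1, 1.0, 2.3]
width: 60.5
gripper_force: 66.6
```

```bash
python3 -c "
from bay import *
where()"
```

```text
13.55 front [45.6  0.3 -0.1] rot y,x,z [13.1 -0.   0.1] F bay [-0.3  1.2  2.4] w 60.5
```

Emit:
{"name": "carry_out", "arguments": {"deltas": [0,0,0,0.0015,0,-0.0003,1,0,0,0,0.0015,0,-0.0003,1,0,0,0,0.001,0,-0.0002,1,0,0,0,0,0,0,1]}}

```text
clock: 14.05
eef_pos: [491.1, 112.3, 108.1]
tool_rot: [-3.141, 0.682, 1.442]
force: [-1.4, -0.4, 4.6]
width: 60.8
gripper_force: 66.7
```

Run:
```python
from bay import *
c,im=shot("wrist","w7.png");where()
g=im.mean(2);print([int(v) for v in g[100:140,220]]);print([int(v) for v in g[100:140,252]])
cv2.imwrite("pics/w7L.png",cv2.resize(im[60:200,150:350],(800,560),interpolation=cv2.INTER_CUBIC))
```

```text
14.1 front [49.2  0.3 -0.4] rot y,x,z [13.1  0.   0.1] F bay [-3.2  1.7  4.2] w 60.8
[221, 222, 222, 222, 221, 222, 222, 223, 223, 222, 223, 223, 223, 223, 223, 224, 223, 224, 224, 224, 225, 225, 225, 225, 225, 227, 230, 231, 225, 207, 189, 185, 183, 184, 184, 184, 184, 183, 183, 182]
[221, 221, 221, 222, 222, 223, 223, 222, 222, 222, 223, 222, 223, 224, 223, 223, 223, 223, 224, 224, 225, 224, 224, 226, 226, 228, 230, 230, 220, 200, 187, 185, 186, 184, 184, 184, 185, 184, 184, 184]
```

View pics/w7L.png

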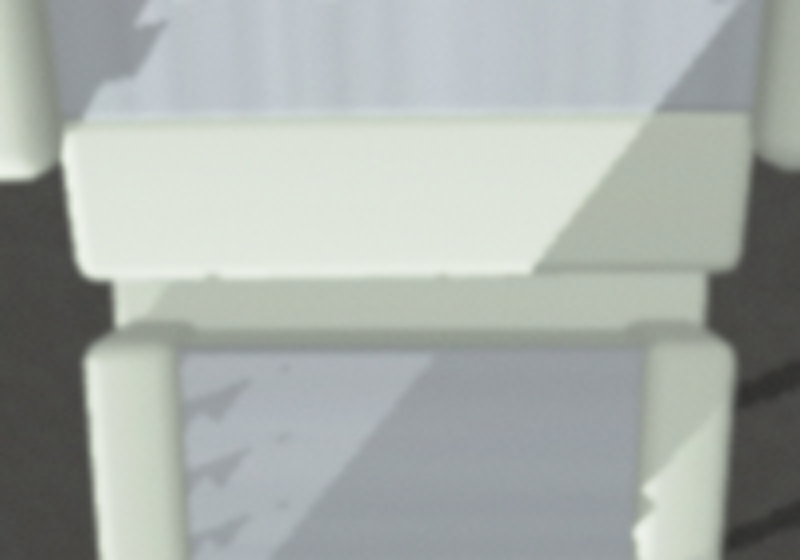

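The lugs and the front edge are now under the lip (lip edge at row 275), with the insert centred. I'll push on to the pocket end.

Emit:
{"name": "carry_out", "arguments": {"deltas": [0,0,0,0.001,0,-0.0003,1,0,0,0,0.001,0,-0.0002,1,0,0,0,0,0,0,1]}}

```text
clock: 14.48
eef_pos: [491.3, 114.2, 107.2]
tool_rot: [-3.141, 0.682, 1.441]
force: [-3.1, -0.4, 4.5]
width: 60.6
gripper_force: 66.7
```

```bash
python3 -c "
from bay import *
where()"
```

```text
14.47 front [51.3  0.3 -0.3] rot y,x,z [13.1  0.   0.1] F bay [-2.7  3.   3.7] w 60.6
```

Emit:
{"name": "carry_out", "arguments": {"deltas": [0,0,0,0.001,0,-0.0002,1,0,0,0,0.0005,0,-0.0001,1,0,0,0,0,0,0,1]}}

```text
clock: 14.85
eef_pos: [491.4, 115.3, 106.6]
tool_rot: [-3.141, 0.683, 1.441]
force: [-1.6, -0.3, 6.1]
width: 61.0
gripper_force: 66.7
```

```bash
python3 -c "
from bay import *
where()"
```

```text
14.85 front [52.5  0.4 -0.4] rot y,x,z [13.1  0.   0.1] F bay [-3.2  1.6  5.3] w 61.0
```

Emit:
{"name": "carry_out", "arguments": {"deltas": [0,0,0,0.001,0,-0.0003,1,0,0,0,0.0005,0,-0.0003,1,0,0,0,0,0,0,1]}}

```text
clock: 15.22
eef_pos: [491.4, 115.7, 106.7]
tool_rot: [-3.14, 0.685, 1.441]
force: [-2.6, -2.3, 6.1]
width: 60.5
gripper_force: 66.7
```

```bash
python3 -c "
from bay import *
where();c,im=shot('wrist','w8.png')
g=im.mean(2);print([int(v) for v in g[115:150,220]]);print([int(v) for v in g[115:150,252]])"
```

```text
15.22 front [52.9  0.4 -0.3] rot y,x,z [13.2  0.   0. ] F bay [-5.   2.3  4.4] w 60.5
[222, 222, 222, 223, 223, 222, 223, 224, 224, 224, 225, 225, 224, 225, 225, 224, 225, 225, 226, 226, 229, 231, 226, 202, 186, 183, 177, 164, 153, 149, 148, 144, 148, 161, 171]
[221, 223, 222, 222, 222, 222, 222, 223, 223, 223, 224, 223, 224, 225, 224, 224, 224, 225, 225, 226, 230, 231, 227, 208, 186, 184, 176, 163, 153, 150, 149, 145, 150, 164, 174]
```

Emit:
{"name": "carry_out", "arguments": {"deltas": [0,1.7,0,0.0001,0,0.002,1,0,1.7,0,0.0001,0,0.002,1,0,1.7,0,0.0001,0,0.002,1,0,1.7,0,0.0001,0,0.002,1,0,0,0,0,0,0,1]}}

```text
clock: 15.9
eef_pos: [491.0, 111.7, 99.7]
tool_rot: [-3.141, 0.564, 1.441]
force: [-2.0, -3.2, 6.3]
width: 60.8
gripper_force: 66.5
```

```bash
python3 -c "
from bay import *
where()"
```

```text
15.9 front [53.4  0.3 -0. ] rot y,x,z [6.3 0.  0. ] F bay [-5.9  1.5  4.2] w 60.8
```

Emit:
{"name": "carry_out", "arguments": {"deltas": [0,1.6,0,0.0001,0,0.002,1,0,1.6,0,0,0,0.002,1,0,1.6,0,0,0,0.002,1,0,1.5,0,0,0,0.002,1,0,0,0,0,0,0,1]}}

```text
clock: 16.52
eef_pos: [490.7, 108.7, 93.3]
tool_rot: [-3.141, 0.453, 1.441]
force: [-4.6, 0.7, 13.9]
width: 60.7
gripper_force: 67.9
```

```bash
python3 -c "
from bay import *
where();print(ctrl.read_state()['torque'])"
```

```text
16.52 front [53.8  0.3  0.6] rot y,x,z [-0.   0.   0.1] F bay [-6.   4.6 12.6] w 60.7
[-0.79528506  0.60355245 -0.24180003]
```

Emit:
{"name": "carry_out", "arguments": {"deltas": [0,0.4,0,0,0,0.0015,1,0,0.4,0,0,0,0.0015,1,0,0,0,0,0,0,1]}}

```text
clock: 16.9
eef_pos: [490.7, 108.8, 93.0]
tool_rot: [-3.141, 0.439, 1.442]
force: [-10.4, 8.8, 39.4]
width: 60.7
gripper_force: 70.8
```

```bash
python3 -c "
from bay import *
where()"
```

```text
16.9 front [53.9  0.3  1.4] rot y,x,z [-0.8 -0.   0.1] F bay [-10.6  11.4  38.7] w 60.7
```

Emit:
{"name": "carry_out", "arguments": {"deltas": [0,-0.8,0,0,0,-0.0025,1,0,0,0,0,0,0,1]}}

```text
clock: 17.15
eef_pos: [490.7, 108.8, 93.2]
tool_rot: [-3.141, 0.455, 1.442]
force: [-5.2, 1.9, 18.6]
width: 60.3
gripper_force: 68.4
```

Run:
```python
from bay import *
where();s=ctrl.read_state();print("tcp bay",bayR(YAW).inv().apply(s["eef_pos"]-O))
cw,w=shot("wrist","w9.png");c,a=shot("side","s9.png");c2,b=shot("scene","c9.png");np.savez("w9.npz",**cw)
o=np.zeros((600,800,3),np.uint8)
o[:600,:450]=cv2.resize(w[60:380,150:390],(450,600),interpolation=cv2.INTER_CUBIC)
o[:300,450:800]=cv2.resize(a[200:275,218:305],(350,300),interpolation=cv2.INTER_CUBIC)
o[300:,450:800]=cv2.resize(b[140:200,185:255],(350,300),interpolation=cv2.INTER_CUBIC)
cv2.imwrite("pics/m2.png",o)
```

```text
17.15 front [53.9  0.3  0.4] rot y,x,z [ 0.  -0.   0.1] F bay [-7.1  5.4 17.3] w 60.3
tcp bay [-15.48704991   0.14339887  -1.79586335]
```

View pics/m2.png

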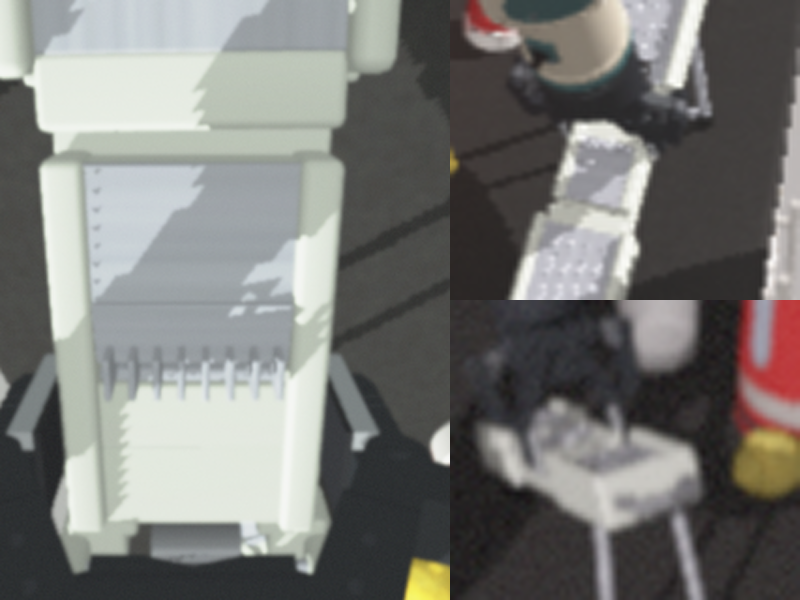

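The insert lies in the bay with its front under the lip and its tail edge at row 520, next to the grey catch at (195,540). Next I'll check for in-hand slip by comparing feature rows with the pre-insertion picture.

Run:
```python
from bay import *
A=cv2.imread("pics/w4.png");B=cv2.imread("pics/w9.png")
for n,im in(("w4",A),("w9",B)):
    g=cv2.GaussianBlur(im,(3,3),0).mean(2);d=np.gradient(g[:,225]);d2=np.gradient(g[:,252])
    f=lambda d:[(i,int(d[i])) for i in range(115,382) if abs(d[i])>8 and abs(d[i])>=abs(d[i-1]) and abs(d[i])>abs(d[i+1])]
    print(n,"col225",f(d));print("   col252",f(d2))
    for r in (160,200,240,300,330):print("  ",r,cols(im,r))
```

```text
w4 col225 [(142, -10), (148, 9), (338, -15), (356, -29)]
   col252 [(124, 28), (142, -10), (148, 9), (257, 8), (265, 11), (361, -42)]
   160 [(171, 44), (332, -30)]
   200 [(160, -26), (175, 46), (310, 15), (329, -28)]
   240 [(181, -10), (326, -29)]
   300 [(161, 13), (168, -11), (184, 37), (201, -10), (320, -34), (337, 13), (344, -15)]
   330 [(178, 39), (186, 10), (316, -10), (327, -30)]
w9 col225 [(129, -15), (142, -10), (148, 17), (196, -9), (265, 17), (338, -38)]
   col252 [(129, -15), (142, -10), (148, 14), (168, -9), (259, 14), (262, -10), (266, 14), (338, -38), (360, -23)]
   160 [(171, 51), (191, -13), (196, 11), (332, -27)]
   200 [(174, 47), (194, -13), (307, 10), (329, -37)]
   240 [(178, 42), (326, -32)]
   300 [(161, 12), (168, -11), (184, 35), (201, -14), (215, 10), (320, -39), (337, 14), (344, -17)]
   330 [(178, 37), (186, 18), (203, -15), (317, -17), (324, -24)]
```

No slip in hand, the tool is parallel to the bay, and it stopped hard at 38 N, so the insert is probably seated. I'll release, retreat and look.

Emit:
{"name": "carry_out", "arguments": {"deltas": [0,0,0,0,0,-0.001,1,0,0,0,0,0,0,-1,0,0,0,0,0,0,-1,0,0,0,0,0,0,-1,0,0,0,0,0,0,-1,0,0,0,0,0,-0.01,-1,0,0,0,0,0,-0.03,-1,0,0,0,0,0,-0.04,-1,0,0,0,0,0,-0.04,-1,0,0,0,0,0,0,-1]}}

```text
clock: 18.55
eef_pos: [499.6, 163.8, 202.9]
tool_rot: [3.137, 0.448, 1.442]
force: [0.4, 0.7, -0.7]
width: 85.4
gripper_force: 0.0
```

Run:
```python
from bay import *
where();s=ctrl.read_state();print("tcp bay",bayR(YAW).inv().apply(s["eef_pos"]-O))
cw,w=shot("wrist","w10.png");c,a=shot("side","s10.png");np.savez("w10.npz",**cw)
u=proj(cw,O+bayR(YAW).apply([[-57,0,9],[51,0,20],[-37,0,18]]));print(u.round())
cy=int(u[:,1].mean());cx=int(u[:,0].mean())
o=np.zeros((600,800,3),np.uint8)
y0=max(0,int(u[:,1].min())-45);x0=max(0,cx-75);W=w[y0:y0+190,x0:x0+150]
W=cv2.resize(W,None,fx=3,fy=3.15,interpolation=cv2.INTER_CUBIC)[:600,:450];o[:W.shape[0],:W.shape[1]]=W;print(x0,y0)
o[:600,460:800]=cv2.resize(a[180:280,230:287],(340,600),interpolation=cv2.INTER_CUBIC)
cv2.imwrite("pics/m3.png",o)
```

```text
18.55 front [ 55.8  -1.4 124. ] rot y,x,z [-0.3 -0.3  0.1] F bay [ 1.  -0.3 -0.3] w 85.4
tcp bay [-13.56083798  -1.49278202 121.27654479]
[[250. 242.]
 [250. 118.]
 [250. 225.]]
174 72
```

View pics/m3.png

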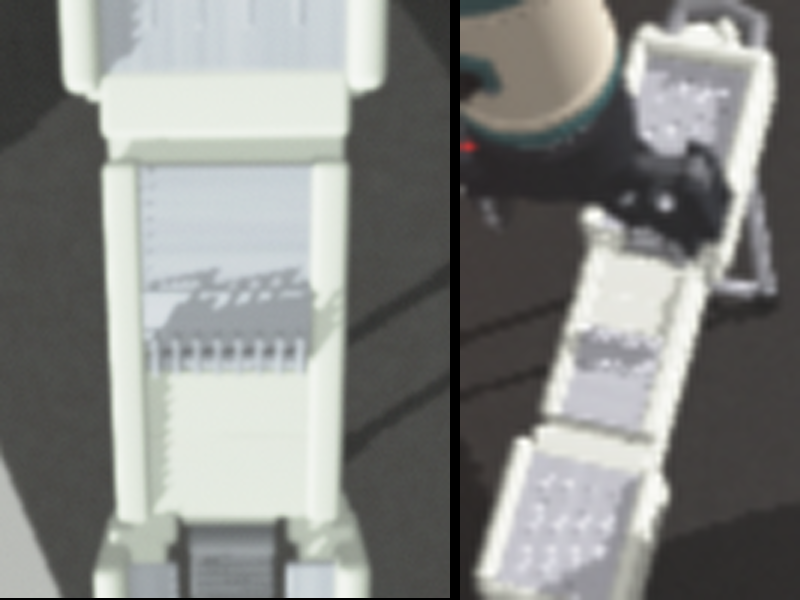

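The catch (panel columns 185–285, row ≥520) lies right against the deck end and covers the tab, so it looks snapped. I'll press the deck once with shut fingers, to be sure and to measure its height.

Run:
```python
from bay import *
Rb=bayR(YAW);w,d=plan(O+Rb.apply([-35.5,0.3,23]),Rb*Ro.from_euler("x",np.pi));print(w.round(2),(d*1000).round(1))
```

```text
[ 0.03 -0.09  0.09] [-20.8  -0.   95. ]
```

Emit:
{"name": "carry_out", "arguments": {"deltas": [0,0,0,-0.0208,0,0,1,0,0,0,0,0,0,1,0,0,0,0,0,0.01,1,0,0,0,0,0,0.025,1,0,0,0,0,0,0.025,1,0,0,0,0,0,0.02,1,0,0,0,0,0,0.01,1,0,0,0,0,0,0.005,1,0,0,0,0,0,0,1,0,0,0,0,0,0,1]}}

```text
clock: 19.9
eef_pos: [490.3, 102.1, 124.4]
tool_rot: [3.141, 0.452, 1.442]
force: [-0.5, 0.1, 0.3]
width: 0.0
gripper_force: 0.0
```

```bash
cat >> bay.py <<'E'
def tcp():
    s=ctrl.read_state();print("tcp bay",bayR(YAW).inv().apply(s["eef_pos"]-O).round(1),"F bay",bayR(YAW).inv().apply(s["force"]).round(1),"w",round(s["width"],1))
E
python3 -c "
from bay import *
tcp()"
```

```text
tcp bay [-35.3  -0.3  23.3] F bay [-0.1  0.5  0.3] w 0.0
```

Emit:
{"name": "carry_out", "arguments": {"deltas": [0,0,0,0,0,0.002,1,0,0,0,0,0,0.0015,1,0,0,0,0,0,0.001,1,0,0,0,0,0,0.001,1,0,0,0,0,0,0,1]}}

```text
clock: 20.52
eef_pos: [489.6, 99.8, 120.2]
tool_rot: [-3.141, 0.452, 1.442]
force: [-1.8, 3.9, 11.9]
width: -0.1
gripper_force: 5.9
```

```bash
python3 -c "
from bay import *
tcp()"
```

```text
tcp bay [-35.6   0.1  18.5] F bay [-1.9  2.3 12.3] w -0.1
```

Emit:
{"name": "carry_out", "arguments": {"deltas": [0,0,0,0,0,0.001,1,0,0,0,0,0,0.0005,1,0,0,0,0,0,0,1,0,0,0,0,0,0,1]}}

```text
clock: 21.02
eef_pos: [489.7, 99.7, 120.2]
tool_rot: [-3.142, 0.452, 1.442]
force: [-4.0, 7.5, 23.9]
width: -0.2
gripper_force: 12.2
```

```bash
python3 -c "
from bay import *
tcp()"
```

```text
tcp bay [-35.5   0.   18.4] F bay [-4.2  5.  24.5] w -0.2
```

Emit:
{"name": "carry_out", "arguments": {"deltas": [0,0,0,0,0,-0.005,1,0,0,0,0,0,-0.03,1,0,0,0,-0.02,0,-0.05,1,0,0,0,-0.03,0,-0.05,1,0,0,0,-0.03,0,0,1,0,0,0,-0.03,0,0,1,0,0,0,0,0,0,1]}}

```text
clock: 21.9
eef_pos: [483.2, 55.4, 287.8]
tool_rot: [-3.141, 0.454, 1.436]
force: [0.4, 0.9, -0.0]
width: 0.1
gripper_force: 0.0
```

Run:
```python
from bay import *
tcp();cw,w=shot("wrist","w11.png")
u=proj(cw,O+bayR(YAW).apply([[-57,0,9]]))[0];print(u)
y0,x0=max(0,int(u[1])-60),max(0,int(u[0])-80)
cv2.imwrite("pics/w11L.png",cv2.resize(w[y0:y0+120,x0:x0+160],(800,600),interpolation=cv2.INTER_CUBIC))
```

```text
tcp bay [-149.3    0.6  149.5] F bay [ 0.8 -0.3  0.4] w 0.1
[252.94621727  80.30111544]
```

View pics/w11L.png

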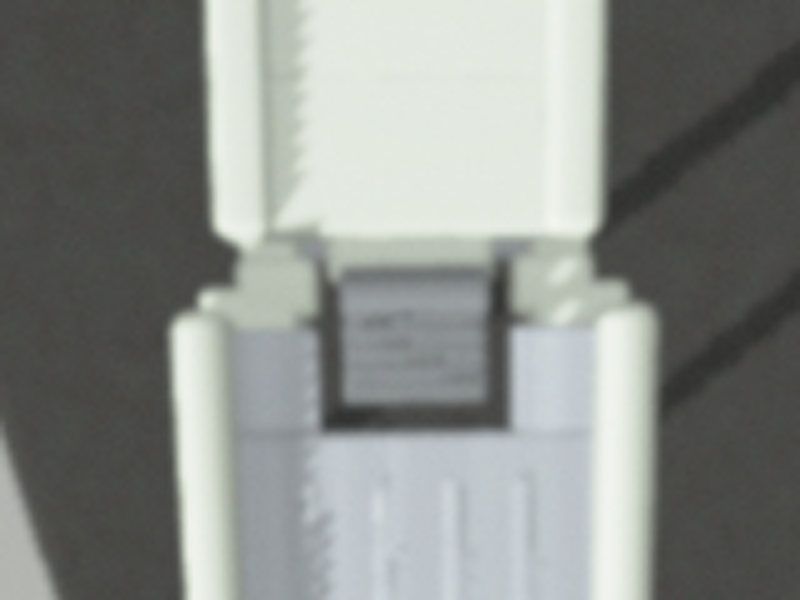

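The close-up shows the grey catch (340–490, 270–400) lying over the white tail tab (rows 240–280), with the insert flush between the cheeks. The arm is clear, so I'll hand in.

```bash
python3 -c "
from cell import ctrl
print(ctrl.finish_job())"
```

```text
the job is handed in; nothing more can be done
None
```

The julienne insert is in the bay with its lugs under the lip and the catch over its tail tab. It held firm under a 24 N press on the deck, I let go of it, and I handed the job in at about 22 s; the plain insert and the other items were not touched.

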